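# Load the slip-test rail with a floor plank sample and bin the reject

## Task

Two floor plank samples lie on the white board. Put the one with the red dot in the red bin, and lay the unmarked one, wood face up, lengthwise on the narrow sloping rail of the slip-test stand: flat on the rail, centred across it, and pushed down the slope until its lower end sits home against the yellow stop, seated there with one light push of about 6 N (under 3 N does not seat it, over 12 N damages the stop). Let go of everything at the end, and leave the rest of the bench as it is.

Things in the scene. Friction and masses are not known exactly. Their poses are not given: they have to be found in the camera images.
- sample: the good plank sample, a wooden bar 130 x 50 x 15 mm with no mark, lying flat on the board; origin at the centre of its underside, x along its length, z up through its wood face (darker top layer)
- reject: the reject plank sample, the same bar 130 x 50 x 15 mm with a red dot (38 mm across) in the middle of its top; origin at the centre of its underside, x along its length, z up
- board: fixed white board 240 (x) x 220 (y) x 8 mm on which the samples and the brass weight lie; origin at the centre of its underside, so its top is 8 mm above the origin
- bin: fixed open red bin for rejects, outside 210 (x) x 150 (y) x 50 mm high, walls and floor 5 mm; origin at the centre of its underside, on the table
- stand: fixed slip-test stand: dark base plate 190 (x) x 85 (y) x 12 mm with two grey posts that carry the sloping rail; origin at the centre of its underside, on the table; its x runs the way the rail climbs
- rail: fixed narrow rail on the stand, 120 mm long, 30 mm wide, sloping at 0.38 rad (22 degrees). Origin on its top surface, in the middle of the low end, at the stop's face, 62 mm above the table; x points up the slope along the rail, y level across it, z square off its top. Its black rubber top holds a sample where it is put: it will not slide down by itself
- stop: fixed yellow stop plate at the low end of the rail, 44 mm wide, standing 10 mm above the rail's top; its face is the plane x = 0 of the rail and its origin and axes are those of the rail
- weight: brass weight, 40 mm across, 52 mm high with a knob, standing on the board beyond the samples; leave alone; origin at the centre of its underside
- reference: dark wooden reference block 130 x 50 x 15 mm lying on the table towards the far side; leave alone; origin at the centre of its underside
- cleaner: white bottle with blue cap, 56 mm across, 150 mm high; leave alone; origin at the centre of its underside
- brush: brush 170 mm long lying at the right-hand side; leave alone; origin at its underside
- screwdriver: screwdriver 180 mm long lying at the left-hand side; leave alone; origin at its underside
- cup: white cup, 72 mm across, 85 mm high, standing at the right-hand side; leave alone; origin at the centre of its underside
Mind the look-alikes: they are no part of the job. What is shaped like the reject but green or turquoise is not meant.

How it is judged:
By the outcome, as a careful person would: the job done as asked, in the order asked, and still so for the second after the job is handed in, with the robot touching nothing.
It also fails if it takes over 67 s, if anything falls off the work surface, if the arm or the gripper's body presses on something with over 40 N, if the wrist force passes 120 N, or if a joint passes its speed limit or range.

## Robot

A 7-joint arm with a two-finger parallel gripper is mounted at the origin on the work surface. World frame = base frame: x ahead of the robot, y to its left, z up, the work surface at z = 0. Lengths are in mm, angles in rad, forces in N, time in s.
With the tool pointing down it reaches from about 400 to 900 mm from the base axis. Payload 5.6 kg.
Tool frame: the origin (TCP) lies midway between the tips of the shut fingers; the grasp point (between the pads) lies 19 mm behind it; z points along the fingers, y is the line along which they close (so a half turn about z gives the same grasp; the last joint's range is limited). The gripper opens to 92 mm and grips with 3 to 60 N. Pads are 20 mm wide; open, the fingers measure 128 mm over their backs; the gripper's body (75 mm by 189 mm) begins 69 mm behind the grasp point.
Start: joints at [-1.281, 0.468, -0.012, 1.603, 0.006, 1.071, -0.056], TCP at [212.39, 614.328, 214.592] pointing down, gripper open.
Joint ranges: [-2.53, 2.53], [-0.31, 2.02], [-1.57, 1.55], [0.28, 2.44], [-1.29, 4.43], [0.15, 1.84], [-2.92, 2.92]. Speed limits (rad/s): [2.57, 2.57, 3.14, 3.14, 3.14, 3.14, 3.14].

## Interface

Orientations are given as a rotation vector (axis times angle).
In Python, from cell import robot, grip, kin, viewer gives the robot as it stands. Calls block until the motion is done:
- robot.movep(position, orientation): joint-space move of the TCP to a pose.
- robot.servo_line(position, feed=150, rotation=None): straight line of the TCP; rotation=None keeps the orientation; feed is the mean speed in mm/s.
- robot.goto_joints(angles): joint-space move.
- grip(opening, newtons=None): opening from 0.0 (shut) to 1.0 (fully open); newtons is the grip in N (None keeps the last); returns when the fingers have stopped.
- robot.hold(seconds).
- kin.ik(position, orientation): joint angles nearest the present ones, or None.
- robot.observe(): the state.
- viewer.read_camera(name): name is "scene" or "top" or "wrist"; returns the picture (420x560x3 uint8, red, green, blue); there is no depth.
- viewer.camera_info(name): a dict with "camera_matrix" (3x3 intrinsics, pixels), "k1" (the pictures are not rectified: a ray, as slopes to the right and down, at radius r is drawn at 1 + k1 r^2 times it, then the intrinsics apply), "R" (3x3) and "t" (3): a world point X has camera coordinates R X + t. Camera axes: x right, y down, z forward; pixel columns grow to the right and rows downward; lengths in mm; the calibration is good to about 2 mm. A picture is of the moment at which its call begins: read the wrist's pose just before it. camera_info takes no time and is no camera call; for the wrist camera it gives the pose at the moment of the call.
A pose or a line that the arm cannot do raises robot.IKError and nothing moves.
- robot.job_done(): hands the job in; it is judged then, once.
Trained networks look in the newest picture that a camera, given by its name, has taken for a name from the list of things; names that differ only in an ending like _2 or _b are one class to them, and where a whole thing is asked for, a point or a joint stands for the part that bears it (a point fixed in the world has none). Each returns a list of dicts, best first, with "confidence" (0 to 1); they miss things now and then, are a little off and sometimes report something else, mostly with a low value. They report only what shows in the picture. A call takes as long as a camera call. They do not tell look-alikes from the thing itself.
- viewer.silhouettes(name, camera): "mask" (420x560 bool, what is visible of it).
- viewer.pinpoint(name, camera): "at" ([x, y, z] in mm, in the coordinates of the camera as it stood for that picture, good to about 4 mm: a listed point, or the origin of a listed thing).
The state is a dict: "t": time; "joints": joint angles; "joint_velocities": joint speeds; "joint_torque": joint torques, N m; "tcp_pos": TCP position; "tcp_rot": TCP orientation; "contact_force": force on the tool from outside, world axes, zero at the start; "wrist_torque": the same for the moment, N m; "grip_width": opening from 0.0 (shut) to 1.0 (fully open); "grip_force": force on a finger pad.
Only numpy, scipy, OpenCV 4.12 (cv2) and the standard library are available. Lean on these libraries where they do the work, as an engineer would, in place of code of your own. Each camera call takes 0.05 s, during which the arm holds its last target. There are 200 camera calls.

## Working session

There is one attempt and no reset: what is moved stays moved. The work goes in short steps, each a Python script; the robot and the scene stay as the last script left them, time stands still between calls to the robot, and variables do not carry over. Pictures are saved under pics/ and viewed, at most 10 in all, crops included, and the job is handed in when it is done.

```bash
mkdir -p pics; ls; python3 - <<'E'
from cell import robot, grip, kin, viewer
import cv2,numpy as np
for n in ["scene","top"]:
    im=viewer.read_camera(n); cv2.imwrite(f"pics/{n}0.png",im[:,:,::-1])
    i=viewer.camera_info(n); R=np.array(i["R"]);t=np.array(i["t"])
    print(n,np.round(i["camera_matrix"],1).tolist(),i["k1"],np.round(-R.T@t,1),np.round(R,3).tolist())
    for o in ["sample","reject","board","bin","stand","rail","stop","weight","reference"]:
        print(o,[(np.round(R.T@(np.array(d["at"])-t),1).tolist(),round(d["confidence"],2)) for d in viewer.pinpoint(o,n)])
print(robot.observe())
E
```

```text
pics
scene [[391.8, 0.0, 276.9], [0.0, 391.8, 212.5], [0.0, 0.0, 1.0]] 0.027090696288863618 [1240.1 -540.3  715.5] [[0.604, 0.797, 0.018], [0.477, -0.343, -0.809], [-0.639, 0.497, -0.587]]
sample [([531.6, -221.5, 9.3], 0.83), ([368.0, -503.0, -5.2], 0.69)]
reject [([316.4, -343.0, -2.9], 0.96), ([334.9, -134.5, 1.2], 0.91), ([521.6, -331.1, 8.4], 0.61), ([508.0, 307.6, -0.6], 0.19)]
board [([559.4, -272.9, 2.6], 0.84)]
bin [([542.7, -8.6, 4.1], 0.59), ([513.6, 309.0, -0.3], 0.44)]
stand [([513.4, 308.1, 1.4], 0.59)]
rail [([455.1, 328.2, 65.2], 0.68), ([743.4, -85.5, -0.2], 0.62)]
stop [([458.6, 327.8, 60.5], 0.45)]
weight [([645.1, -310.9, 6.7], 0.66)]
reference [([741.1, 117.4, 0.3], 0.44)]
top [[528.8, 0.0, 274.5], [0.0, 528.8, 206.8], [0.0, 0.0, 1.0]] -0.06208448046379005 [ 192.2    0.  1754.6] [[-0.049, -0.999, 0.002], [-0.978, 0.047, -0.203], [0.202, -0.011, -0.979]]
sample [([534.4, -227.6, 8.3], 0.86)]
reject [([329.6, -137.3, -0.3], 0.79), ([314.8, -345.0, -4.4], 0.68), ([520.1, -330.2, 9.0], 0.61)]
board [([558.4, -277.3, -4.5], 0.79), ([473.2, 521.3, -0.8], 0.43)]
bin [([
[... 286 characters left out ...]
0.46749456, -0.01160265,  1.60273234,  0.00600705,
        1.07142335, -0.05626732]), 'joint_velocities': array([-8.61442797e-06, -4.49881015e-04, -4.42989273e-04,  7.68770890e-04,
        6.80666451e-04, -2.51422943e-03,  2.17611747e-03]), 'joint_torque': array([-9.62187587e-04, -5.20412564e+01, -1.31264262e-02, -2.44061941e+01,
       -5.67126309e-02,  1.11829082e-02,  6.19526958e-06]), 'tcp_pos': array([212.37135935, 614.30835291, 214.58248562]), 'tcp_rot': array([ 5.20359468e-01,  3.09815539e+00, -4.37362257e-05]), 'contact_force': array([0.87614144, 0.77087828, 0.92250745]), 'wrist_torque': array([0.05007047, 0.01639908, 0.00988765]), 'grip_force': 0.0, 'grip_width': 1.0003510186638351}
```

View pictures.

View pics/scene0.png

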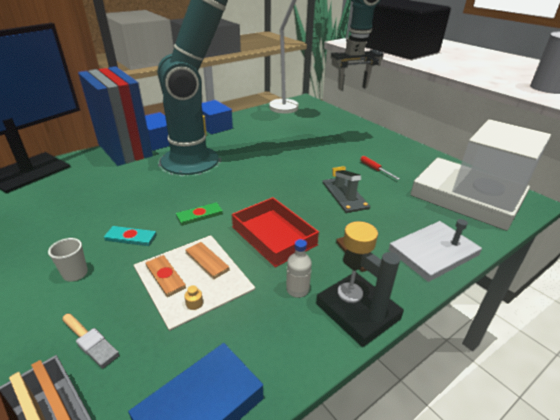

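View pics/top0.png

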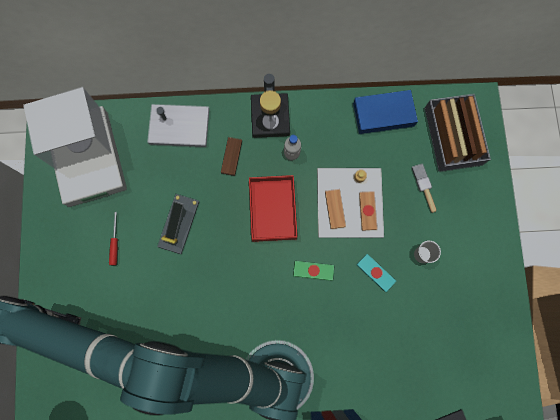

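```bash
cat > h.py <<'E'
from cell import robot, grip, kin, viewer
import cv2,numpy as np
from scipy.spatial.transform import Rotation as Ro
def rot(x,z=(0,0,-1)):
    z=np.array(z,float); z/=np.linalg.norm(z); x=np.array(x,float); x-=z*(x@z); x/=np.linalg.norm(x)
    return Ro.from_matrix(np.c_[x,np.cross(z,x),z]).as_rotvec()
def yaw(a): return rot((np.cos(a),np.sin(a),0))
def cam(n):
    i=viewer.camera_info(n); return np.array(i["camera_matrix"]),i["k1"],np.array(i["R"]),np.array(i["t"])
def rays(px,c):
    K,k1,R,t=c
    p=cv2.undistortPoints(np.float64(px).reshape(-1,1,2),K,np.array([k1,0,0,0,0.]))[:,0]
    return np.c_[p,np.ones(len(p))]@R
def toplane(px,c,z=0,n=(0,0,1),p0=None):
    d=rays(px,c); o=-c[2].T@c[3]; n=np.array(n,float); p0=np.array([0,0,z]) if p0 is None else p0
    return o+d*(((p0-o)@n)/(d@n))[:,None]
def project(X,c):
    K,k1,R,t=c
    return cv2.projectPoints(np.float64(X).reshape(-1,1,3),cv2.Rodrigues(R)[0],t,K,np.array([k1,0,0,0,0.]))[0][:,0]
def shot(n,f):
    c=cam(n); im=viewer.read_camera(n); cv2.imwrite(f"pics/{f}.png",im[:,:,::-1]); return im,c
def pin(o,n,c): return [(np.round(c[2].T@(np.array(d["at"])-c[3]),1).tolist(),round(d["confidence"],2)) for d in viewer.pinpoint(o,n)]
def rects(o,n,c,z):
    out=[]
    for d in viewer.silhouettes(o,n):
        cs=max(cv2.findContours(d["mask"].astype(np.uint8),cv2.RETR_EXTERNAL,cv2.CHAIN_APPROX_NONE)[0],key=len)[:,0]
        w=toplane(cs,c,z)[:,:2]; r=cv2.minAreaRect(np.float32(w)); b=cv2.boxPoints(r)
        e=max(b[1]-b[0],b[2]-b[1],key=np.linalg.norm); a=np.arctan2(e[1],e[0]); a=(a+np.pi/2)%np.pi-np.pi/2
        out.append((np.round(r[0],1).tolist(),np.round(sorted(r[1]),1).tolist(),round(float(a),3),round(d["confidence"],2)))
    return out
E
python3 - <<'E'
from h import *
s=robot.observe(); T=Ro.from_rotvec(s["tcp_rot"]); K,k1,R,t=cam("wrist")
off=T.inv().apply(-R.T@t-s["tcp_pos"]); ax=T.inv().apply(R[2]); print("cam in tool",off,ax,K[0,0])
# look at stand
def look(target,rv,h):
    T=Ro.from_rotvec(rv); a=T.apply(ax); o=T.apply(off)
    # camera at height h
    cpos=np.array(target)+a*((h-target[2])/a[2]); return cpos-o
p=look([500,312,60],yaw(np.radians(161)),430); print(p)
robot.movep(p,yaw(np.radians(161))); robot.hold(.3)
im,c=shot("wrist","w_stand")
for o in ["stand","rail","stop"]: print(o,pin(o,"wrist",c))
a=yaw(0.1+np.pi)
print([kin.ik(look([555,-275,15],yaw(b),430),yaw(b)) for b in (0.05,0.05+np.pi,)])
p=look([555,-275,15],yaw(.05+np.pi),430); robot.movep(p,yaw(.05+np.pi)); robot.hold(.3)
im,c=shot("wrist","w_board")
for o in ["sample","reject","bin"]: print(o,pin(o,"wrist",c),rects(o,"wrist",c,23))
print(robot.observe()["t"])
E
```

```text
cam in tool [ 7.39449417e+01  1.60767114e-01 -1.69798442e+02] [-0.26069582 -0.00128688  0.96542013] 378.0670505035506
[475.55550544 320.7685043  260.20155806]
stand [([509.0, 304.1, -1.4], 0.56)]
rail [([455.8, 329.7, 63.2], 0.72)]
stop [([458.5, 328.5, 62.8], 0.73)]
[array([-0.16873214,  0.5174313 ,  0.79469905,  1.58580946, -0.38795976,
        1.20305369, -0.81895404]), array([-0.00789621,  0.33799492,  0.56172124,  1.74492445, -0.19795881,
        1.11536877,  2.23670469])]
sample [([533.8, -219.6, 6.7], 0.61)] [([534.9, -223.6], [52.3, 130.7], 0.078, 0.74)]
reject [([521.0, -333.4, 9.5], 0.92), ([337.7, -137.2, -1.2], 0.85)] [([362.1, -315.9], [38.9, 69.3], -1.529, 0.94), ([353.4, -140.3], [46.3, 136.4], -1.475, 0.83), ([523.7, -331.4], [52.2, 131.0], -0.017, 0.8), ([546.5, -22.9], [171.1, 233.7], 0.188, 0.7)]
bin [([544.8, -13.1, 1.7], 0.78)] [([546.3, -23.8], [172.1, 233.3], 0.191, 0.87)]
5.7667
```

```bash
python3 - <<'E'
import cv2,numpy as np
a=cv2.imread("pics/w_stand.png");b=cv2.imread("pics/w_board.png")
cv2.imwrite("pics/a2.png",cv2.resize(a,(800,600),interpolation=cv2.INTER_CUBIC))
cv2.imwrite("pics/b2.png",cv2.resize(b,(800,600),interpolation=cv2.INTER_CUBIC))
E
```

```text
(no output)
```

View pics/a2.png

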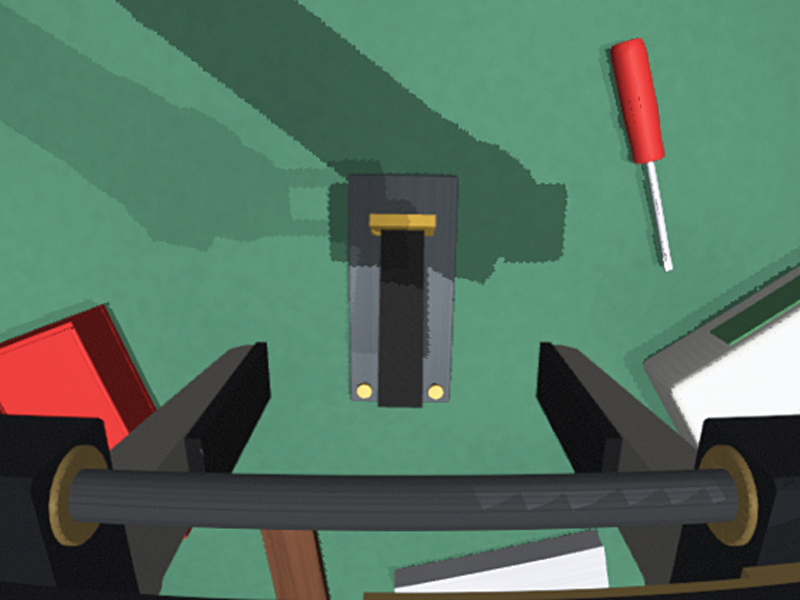

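View pics/b2.png

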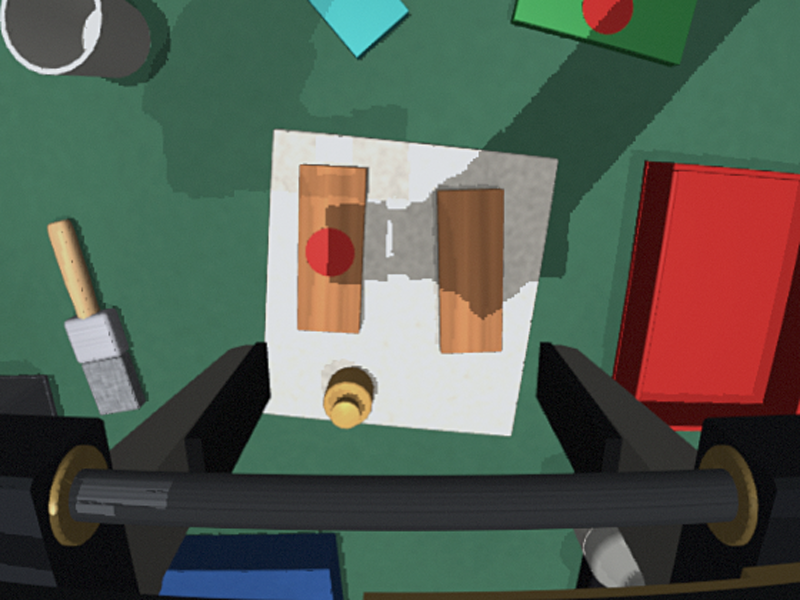

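```bash
cat > fit.py <<'E'
from h import *
from scipy.optimize import least_squares
S=0.38
def railframe(x,y,a):
    ex=np.array([np.cos(a)*np.cos(S),np.sin(a)*np.cos(S),np.sin(S)]); ey=np.array([-np.sin(a),np.cos(a),0]); return np.array([x,y,62.]),ex,ey,np.cross(ex,ey)
def railpts(v,P):
    o,ex,ey,ez=railframe(*v); P=np.array(P,float); return o+P[:,:1]*ex+P[:,1:2]*ey+P[:,2:]*ez
E
python3 - <<'E'
from fit import *
# wrist camera at the stand pose: recompute from the fixed tool->camera transform
s=robot.observe(); K,k1,R,t=cam("wrist"); T=Ro.from_rotvec(s["tcp_rot"]).as_matrix()
Rct=R@T; oc=T.T@(-R.T@t-s["tcp_pos"])
T2=Ro.from_rotvec(yaw(np.radians(161))).as_matrix(); p2=np.array([475.5555,320.7685,260.2016])
R2=Rct@T2.T; c=(K,k1,R2,-R2@(p2+T2@oc))
np.savez("standcam.npz",K=K,k1=k1,R=R2,t=c[3])
px=(np.array([[379,406],[423,407],[424,236],[380,236]])+.5)/1.42857-.5
P=[[120,15,0],[120,-15,0],[0,-15,0],[0,15,0]]
for fl in (1,-1):
    Q=[[a,fl*b,z] for a,b,z in P]
    r=least_squares(lambda v:(project(railpts(v,Q),c)-px).ravel(),[455,328,-.34]); print(fl,r.x,np.round(r.fun,1))
    if fl==1 or r.cost<best.cost: best=r
v=best.x; np.save("rail.npy",v)
im=cv2.imread("pics/w_stand.png"); k=4; x0,y0=220,110
crop=cv2.resize(im[y0:300,x0:340],None,fx=3.1,fy=3.1,interpolation=cv2.INTER_CUBIC)
q=((project(railpts(v,[[0,15,0],[120,15,0],[120,-15,0],[0,-15,0],[0,-22,0],[0,-22,10],[0,22,10],[0,22,0]]),c)-[x0,y0]+.5)*3.1-.5).round().astype(int)
cv2.polylines(crop,[q[:4]],True,(0,255,0),1); cv2.polylines(crop,[q[4:]],True,(255,0,255),1)
b=cv2.imread("pics/w_board.png")[100:260,190:370]; b=cv2.resize(b,None,fx=2.35,fy=2.35,interpolation=cv2.INTER_CUBIC)
H=max(len(b),len(crop)); W=np.zeros((H,b.shape[1]+crop.shape[1],3),np.uint8); W[:len(crop),:crop.shape[1]]=crop; W[:len(b),crop.shape[1]:]=b
cv2.imwrite("pics/fit1.png",W); print(W.shape)
E
```

```text
1 [ 4.59167296e+02  3.25561228e+02 -3.35778575e-01] [ 31.3   3.4 -31.2   2.6 -30.7  -2.2  30.7  -2. ]
-1 [ 4.58835094e+02  3.25732952e+02 -3.36659639e-01] [-0.5  2.9  0.4  2.4 -0.1 -2.4  0.1 -2.6]
(589, 795, 3)
```

View pics/fit1.png

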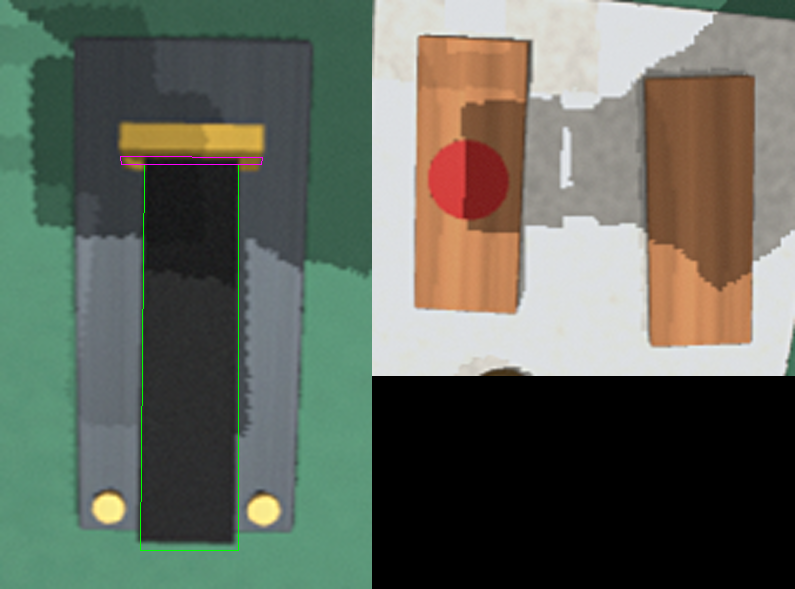

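```bash
python3 - <<'E'
from fit import *
z=np.load("standcam.npz"); c=(z["K"],float(z["k1"]),z["R"],z["t"])
px=(np.array([[138,542],[235,543],[239.,158],[144,158],[120,153],[264,153]])+.5)/3.1-.5+[220,110]
Q=[[120,-15,0],[120,15,0],[0,15,0],[0,-15,0],[0,-22,10],[0,22,10]]
r=least_squares(lambda v:(project(railpts(v,Q),c)-px).ravel(),[455,328,-.34]); print(r.x,np.round(r.fun,1).tolist())
np.save("rail.npy",r.x)
# reachability
o,ex,ey,ez=railframe(*r.x)
for d in (6,8): 
  P=o+ex*(65+d)+ez*2
  for sg in (1,-1):
    print(sg,[None if (q:=kin.ik(P+ez*h,rot(sg*ex,-ez))) is None else np.round(q,2).tolist() for h in (0,80)])
E
```

```text
[ 4.57178993e+02  3.26492657e+02 -3.43483169e-01] [-0.2, 0.6, 0.3, 0.7, 0.0, 0.3, 0.0, -0.1, 0.0, -1.0, -0.2, -0.4]
1 [[-0.41, 0.53, -0.46, 1.98, 0.92, 0.74, 2.86], [-0.27, 0.44, -0.67, 1.96, 0.85, 0.89, 2.92]]
-1 [[-1.06, 0.49, 0.36, 2.02, 0.36, 0.51, 0.17], [-0.86, 0.34, 0.04, 1.99, 0.52, 0.72, 0.03]]
1 [[-0.4, 0.53, -0.46, 1.97, 0.92, 0.74, 2.86], [-0.27, 0.44, -0.67, 1.95, 0.85, 0.89, 2.92]]
-1 [[-1.06, 0.49, 0.36, 2.02, 0.35, 0.51, 0.18], [-0.86, 0.34, 0.05, 1.99, 0.52, 0.72, 0.04]]
```

```bash
cat > pick.py <<'E'
from h import *
def pick(x,y,a,F=25):
    rv=yaw(a+np.pi); grip(.75); robot.movep([x,y,110],rv); robot.servo_line([x,y,10.5],feed=120)
    grip(0.,F); s=robot.observe(); print("grip",s["grip_width"]*92,s["grip_force"],s["t"],s["contact_force"].round(1))
    robot.servo_line([x,y,130],feed=150)
E
python3 - <<'E'
from pick import *
pick(522.6,-331.5,-.017)
rv=yaw(np.pi); robot.movep([544,-12,130],rv); robot.servo_line([544,-12,11],feed=120)
print(robot.observe()["contact_force"].round(1), robot.observe()["grip_width"]*92)
grip(.75); robot.servo_line([544,-12,150],feed=200)
print(robot.observe()["t"])
robot.movep([535,-223,110],yaw(.078+np.pi)); 
im,c=shot("wrist","b3"); print(rects("sample","wrist",c,23),pin("sample","wrist",c))
im,c=shot("top","t3"); print(rects("sample","top",c,23),pin("reject","top",c),pin("rail","top",c))
print(robot.observe()["t"])
E
```

```text
grip 49.81961720828836 25.000767409801483 8.3583 [-0.8  0.9  4. ]
[-0.  -0.2 -0.5] 49.70520311512889
12.975
[([535.3, -222.6], [51.1, 130.7], 0.083, 0.84)] [([533.4, -217.5, 5.6], 0.88)]
[] [([316.5, -346.3, -1.4], 0.83), ([331.1, -139.4, 1.6], 0.75), ([543.4, -11.6, 7.5], 0.7), ([518.7, 305.7, -2.0], 0.67)] [([454.8, 327.5, 59.5], 0.93)]
14.1917
```

```bash
python3 - <<'E'
from pick import *; from fit import *
pick(535.1,-223,.08)
robot.servo_line([535.1,-223,200],feed=250)
v=np.array([456.8,327.0,-.343]); np.save("rail.npy",v); o,ex,ey,ez=railframe(*v)
rv=rot(-ex,-ez)
robot.movep([500,20,230],yaw(np.pi)); robot.movep(o+ex*73+ez*60,rv); robot.servo_line(o+ex*73+ez*20,feed=80); robot.hold(.3)
s=robot.observe(); print(s["t"],s["tcp_pos"],s["contact_force"].round(2),s["grip_width"]*92)
im,c=shot("wrist","w4"); print(pin("stop","wrist",c),pin("rail","wrist",c),pin("sample","wrist",c))
im2,c2=shot("scene","s4"); 
q=project(railpts(v,[[0,-22,10],[0,22,10],[0,-22,0],[0,22,0],[8,-25,33],[8,25,33]]),c).round().astype(int)
print(q.tolist())
lo=np.clip(q.min(0)-60,0,None); a=im[:,:,::-1][lo[1]:lo[1]+170,lo[0]:lo[0]+180].copy(); print(lo)
p2=project(o[None],c2)[0].astype(int); b=im2[:,:,::-1][p2[1]-60:p2[1]+60,p2[0]-50:p2[0]+80]
a=cv2.resize(a,(400,int(400*len(a)/a.shape[1])),interpolation=cv2.INTER_CUBIC); b=cv2.resize(b,(400,369),interpolation=cv2.INTER_CUBIC)
W=np.zeros((400,800,3),np.uint8); W[:min(400,len(a)),:400]=a[:400]; W[:369,400:]=b; cv2.imwrite("pics/v4.png",W)
E
```

```text
grip 49.721842959619444 25.000820606946945 16.0583 [-1.1  1.3  4.5]
20.6 [513.65146131 307.03411479 108.01928524] [ 0.59  0.34 -1.09] 49.58471865113541
[([454.9, 326.2, 62.6], 0.81)] [([455.0, 329.5, 62.4], 0.97)] [([516.9, 309.5, 104.2], 0.56), ([742.5, 118.9, 2.3], 0.39)]
[[234, 106], [329, 106], [237, 105], [326, 106], [220, 126], [342, 126]]
[160  45]
```

View pics/v4.png

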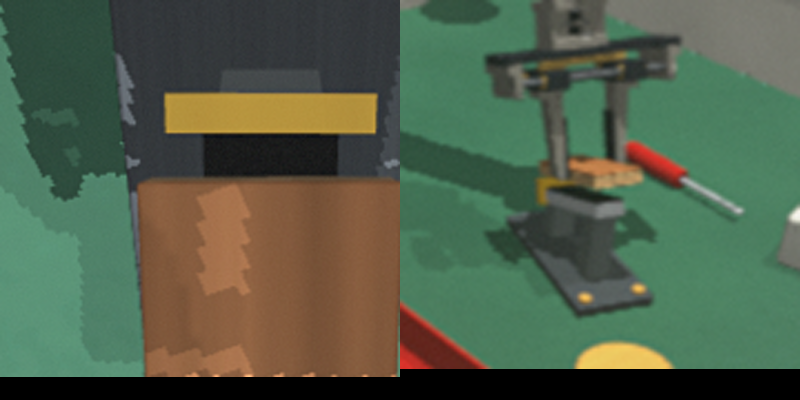

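```bash
python3 - <<'E'
import cv2
a=cv2.imread("pics/w4.png")[95:185,200:370]
cv2.imwrite("pics/v5.png",cv2.resize(a,None,fx=4.5,fy=4.5,interpolation=cv2.INTER_CUBIC))
E
```

```text
(no output)
```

View pics/v5.png

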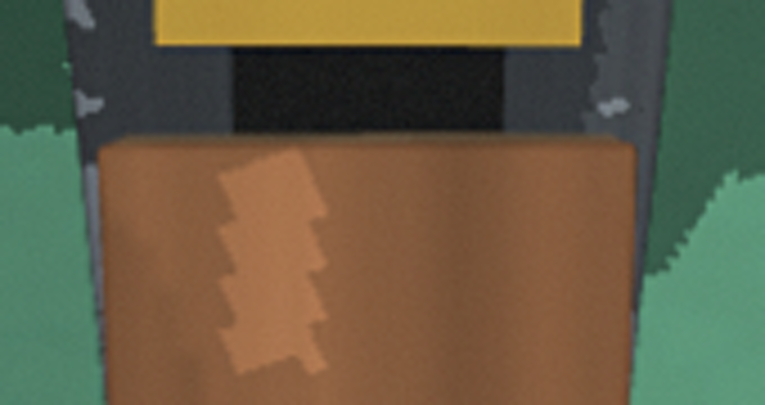

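```bash
python3 - <<'E'
from fit import *
v=np.load("rail.npy"); o,ex,ey,ez=railframe(*v)
f=lambda: robot.observe()["contact_force"]
robot.servo_line(o+ex*73+ez*6,feed=60); robot.hold(.2); b=f()
h=6
while h>-1:
    h-=.4; robot.servo_line(o+ex*73+ez*h,feed=20); d=f()-b
    if d@ez>2: break
robot.hold(.1); d=f()-b; print("h",h,"normal",d@ez,"along",d@ex,"side",d@ey)
grip(.68); robot.hold(.2); print("after",robot.observe()["t"])
robot.servo_line(o+ex*73+ez*40,feed=150)
im,c=shot("wrist","w6"); a=im[:,:,::-1][40:]; cv2.imwrite("pics/v6.png",a)
print(pin("sample","wrist",c),robot.observe()["t"])
r=viewer.silhouettes("sample","wrist")
n=ez; P0=o+ez*15
for d in r:
    cs=max(cv2.findContours(d["mask"].astype(np.uint8),0,cv2.CHAIN_APPROX_NONE)[0],key=len)[:,0]
    w=toplane(cs,c,n=n,p0=P0)-P0; R_=cv2.minAreaRect(np.float32(np.c_[w@ex,w@ey])); print(R_,(w@ex).min(),d["confidence"])
E
```

```text
h 2.799999999999999 normal 4.557757475792569 along -1.554077166781541 side -1.1040541261846908
after 24.125
[] 24.625
((69.47244262695312, 0.07534980773925781), (123.41465759277344, 49.595314025878906), 0.21688316762447357) 7.6846203371862 0.67
((16.410327911376953, -0.041065216064453125), (119.14749145507812, 67.29703521728516), 0.07390686124563217) -43.13155956277621 0.3
```

View pics/v6.png

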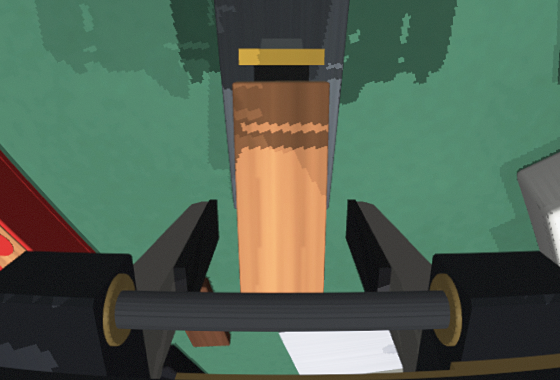

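```bash
python3 - <<'E'
from fit import *
v=np.load("rail.npy"); o,ex,ey,ez=railframe(*v)
rv=rot(-ex,-ez); H=5
def f(n=3):
    r=[]
    for _ in range(n): r.append(robot.observe()["contact_force"]@ex); robot.hold(.01)
    return np.mean(r)
grip(0.,10); X=164
robot.servo_line(o+ex*X+ez*40,feed=200); robot.servo_line(o+ex*X+ez*H,feed=100); robot.hold(.3)
b=f(8); log=[]; st=1.0
while X>132:
    X-=st; robot.servo_line(o+ex*X+ez*H,feed=15 if st>.3 else 5); d=f()-b; log.append((round(X,2),round(d,2)))
    if d>5.6: break
    if X<143 or d>3: st=.1 if d>2.2 or X<141 else .3
robot.hold(.2); print(log, f(5)-b, robot.observe()["t"])
E
```

```text
[(163.0, np.float64(0.43)), (162.0, np.float64(0.73)), (161.0, np.float64(0.26)), (160.0, np.float64(0.15)), (159.0, np.float64(0.58)), (158.0, np.float64(0.3)), (157.0, np.float64(0.04)), (156.0, np.float64(-0.72)), (155.0, np.float64(0.28)), (154.0, np.float64(0.23)), (153.0, np.float64(0.58)), (152.0, np.float64(0.27)), (151.0, np.float64(0.52)), (150.0, np.float64(0.58)), (149.0, np.float64(0.21)), (148.0, np.float64(0.52)), (147.0, np.float64(0.18)), (146.0, np.float64(0.52)), (145.0, np.float64(0.12)), (144.0, np.float64(0.13)), (143.0, np.float64(0.42)), (142.0, np.float64(0.23)), (141.7, np.float64(-0.0)), (141.4, np.float64(0.05)), (141.1, np.float64(0.56)), (140.8, np.float64(0.3)), (140.7, np.float64(0.52)), (140.6, np.float64(0.15)), (140.5, np.float64(0.34)), (140.4, np.float64(1.07)), (140.3, np.float64(1.73)), (140.2, np.float64(1.69)), (140.1, np.float64(3.02)), (140.0, np.float64(4.37)), (139.9, np.float64(5.45)), (139.8, np.float64(5.72))] 5.570622281322439 37.2667
```

```bash
python3 - <<'E'
from fit import *
v=np.load("rail.npy"); o,ex,ey,ez=railframe(*v)
robot.servo_line(o+ex*160+ez*5,feed=40); robot.servo_line(o+ex*160+ez*45,feed=100); robot.servo_line(o+ex*73+ez*70,feed=150)
robot.hold(.2); im,c=shot("wrist","w7"); a=im[:,:,::-1][60:180,210:350]
for d in viewer.silhouettes("sample","wrist"):
    P0=o+ez*15; cs=max(cv2.findContours(d["mask"].astype(np.uint8),0,cv2.CHAIN_APPROX_NONE)[0],key=len)[:,0]
    w=toplane(cs,c,n=ez,p0=P0)-P0; print(cv2.minAreaRect(np.float32(np.c_[w@ex,w@ey])),(w@ex).min(),d["confidence"])
im2,c2=shot("scene","s7"); p2=project(o[None],c2)[0].astype(int); b=im2[:,:,::-1][p2[1]-60:p2[1]+60,p2[0]-50:p2[0]+80]
W=np.zeros((370,800,3),np.uint8); W[:343,:400]=cv2.resize(a,(400,343),interpolation=cv2.INTER_CUBIC); W[:369,400:]=cv2.resize(b,(400,369),interpolation=cv2.INTER_CUBIC)
cv2.imwrite("pics/v7.png",W); print(robot.observe()["t"])
E
```

```text
39.575
```

View pics/v7.png

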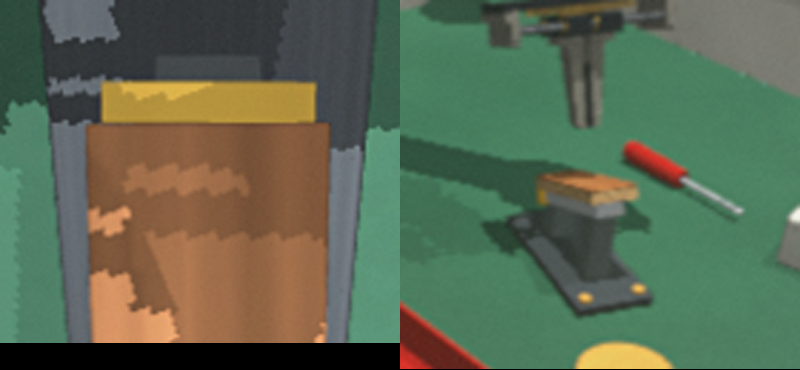

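The picture shows the sample flush against the yellow stop at crop (208,123), and it is centred: its edges run 88–329 and the stop's run 101–316, both with centre 208.5. It lies flat on the rail with nothing touching it.

```bash
python3 -c "
from h import *
grip(1.0); print(robot.job_done())"
```

```text
the job is handed in; nothing more can be done
None
```

The red-dot reject is in the red bin. The unmarked sample lies wood face up, flat and centred on the rail, seated against the stop with one push of about 5.7 N. The gripper is open and clear of everything, and the job was handed in at about 40 s on the robot's clock.

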